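Snap the sealing lid onto a centrifuge bucket

TASK

Close the loaded centrifuge bucket: take the lid that fits it, the larger of the two lids in the tray, by its handle, and press it straight down onto the bucket until both spring latches have snapped over its edge. Keep pressing it firmly against the rim after the snap and finish like that, with the gripper still holding the lid down. Leave the other parts in the tray and the sample rack where they are.

Things in the scene. Friction and masses are not known exactly. Their poses are not given: they have to be found in the camera images.
- lid: The large lid, grey plastic, 86 mm across, 48 mm high, 80 to 170 g, the only one that fits; upright in the tray, plug down, any yaw. From below: plug 63 mm in diameter, 18 mm high (lowest 5 mm tapered to 55 mm); flange 6 mm thick (80 mm wide below, bevelled out to 86 mm); bar handle. Origin: centre of the plug's underside, 18 mm below the flange's underside; z up. Fits at any yaw.
- lid_grip (a point): Point in the large lid's straight bar handle, 43 mm above the lid's origin: 19 mm above the flange's top, 5 mm below the handle's top. The handle is 50 mm long along the lid's x, 16 mm wide along its y, 24 mm high. Same axes as the lid: grip it closing along y.
- bucket: Round steel bucket, 82 mm outside and 69 mm inside diameter, plain flat rim 120 mm above the bench, loaded with capped tubes (tops 20 mm or more below the rim), in a fixed black stand 126 mm square: it cannot move. A latch stands at its +y and at its -y side, trunnion pins at +x and -x. On the robot's left or right, the tray on the other side. Origin: centre of the stand's underside; z up.
- bucket_rim (a point): Centre of the bucket's mouth, at rim height; same axes as the bucket. The lid is home when its flange lies on the rim, centred: the lid's origin is then 18 mm below this point.
- latch_hook (a point): Tip of the hook's nose of the +y latch, shut: 9.5 mm above the rim, 38.5 mm from the bucket's axis, mid-width; the -y latch mirrors it. Each latch is a steel arm 24 mm wide, pivoted 50 mm below the rim; from the nose a slope rises outwards to 20 mm above the rim, 44 mm from the axis. A lid coming down meets both slopes when its flange's underside is about 12 mm above the rim, its plug 6 mm in.
- latch_left (a joint): Spring latch at the bucket's +y side (rad): 0 upright and shut, growing as its top is pushed outwards; springs back by itself. A lid pressed down spreads both latches to about 0.08 and meets 10 to 18 N in all; when its flange's underside is about 4 mm above the rim they snap shut over it, the force drops to nearly nothing, then rises steeply as the flange meets the rigid rim.
- latch_right (a joint): The same latch at the bucket's -y side.
- tray: Fixed white plastic tray, 266 mm square outside, walls 4 mm thick and 40 mm high, floor 4 mm thick. Two lids and two tube inserts stand in it, one in each quarter. Origin: centre of its underside, on the bench; x and y along its sides, z up.
- small_lid: A smaller lid of the same make, 62 mm across, plug 48 mm in diameter, otherwise the same heights and the same handle; it does not fit this bucket. Leave it. Origin: centre of its underside; z up.
- insert_tall: Black rubber round tube insert, 58 mm in diameter, 55 mm high. Leave it. Origin: centre of its underside; z up.
- insert_short: Black rubber round tube insert, 50 mm in diameter, 34 mm high. Leave it. Origin: centre of its underside; z up.
- rack: Beige sample rack with capped tubes, 44 by 120 mm in plan, 90 mm high over the tubes, loose on the bench beyond the work. Leave it. Origin: centre of its underside; z up.
Mind the look-alikes: they are no part of the job. Leave any orange or purple look-alike of the lid alone.

How it is judged:
By the outcome, as a careful person would: the job done as asked, in the order asked, and still so for the second after the job is handed in, while the arm keeps its last pose, push and grip.
It also fails if it takes over 51 s, if anything falls off the work surface, if the arm or the gripper's body presses on something with over 40 N, if the wrist force passes 120 N, or if a joint passes its speed limit or range.

ROBOT

A 6-joint arm with a two-finger parallel gripper is mounted at the origin on the work surface. World frame = base frame: x ahead of the robot, y to its left, z up, the work surface at z = 0. Lengths are in mm, angles in rad, forces in N, time in s.
With the tool pointing down it reaches from about 350 to 975 mm from the base axis. Payload 7.1 kg.
Tool frame: the origin (TCP) lies on the front face of the gripper's body, between the roots of the fingers; the fingertips stand 80 mm ahead of it and the grasp point (between the pads) lies 61 mm ahead of it (env.tips_ahead is the distance from the TCP to the fingertips, in mm); z points along the fingers, y is the line along which they close (so a half turn about z gives the same grasp; the last joint's range is limited). The gripper opens to 88 mm and grips with 3 to 60 N. Pads are 20 mm wide; open, the fingers measure 115 mm over their backs; the gripper's body (75 mm by 178 mm) begins 61 mm behind the grasp point.
Start: joints at [-1.148, 0.423, 1.63, -0, 1.089, -0.019], TCP at [267.244, -564.965, 302.675] pointing down, gripper open.
Joint ranges: [-3, 3], [-0.9, 2.11], [0.09, 2.58], [-1.31, 4.45], [0.11, 2.69], [-2.54, 2.54]. Speed limits (rad/s): [2.39, 2.39, 3.01, 3.14, 3.14, 3.14].

INTERFACE

Orientations are given as a unit quaternion [x, y, z, w].
In Python, from station import env, set_gripper, viewer, workorder gives the robot as it stands. Calls block until the motion is done:
- env.reach(position, orientation): joint-space move of the TCP to a pose.
- env.move_l(position, rot=None, rate=150, f_stop=None): straight line of the TCP; rot=None keeps the orientation; rate is the mean speed in mm/s. With f_stop (N) it stops when the force on the tool has changed by that much, and returns True; else False.
- env.move_joints(angles): joint-space move.
- set_gripper(opening): finger opening in mm; the grip force is fixed at half the most; returns when the fingers have stopped.
- env.hold(seconds).
- env.ik(position, orientation): joint angles nearest the present ones, or None.
- env.read_state(): the state.
- viewer.camera(name): name is "side" or "top" or "wrist"; returns the picture (384x512x3 uint8, blue, green, red); there is no depth.
- viewer.camera_params(name): a dict with "fx", "fy", "cx", "cy" (pixels), "pose" (4x4, takes a point from camera to world coordinates); the wrist camera has in their place "tool_from_camera" (4x4, takes a point from camera to tool coordinates, whose origin is the TCP and whose axes are the flange's). Camera axes: x right, y up, looking along -z (the intrinsics and any distortion apply to the point x, -y, -z); pixel columns grow to the right and rows downward; lengths in mm; the calibration is good to about 2 mm. A picture is of the moment at which its call begins: read the wrist's pose just before it. camera_params takes no time and is no camera call.
A pose or a line that the arm cannot do raises env.IKError and nothing moves.
- workorder.sign_off(): hands the job in; it is judged then, once.
The state is a dict: "time_s": time; "qpos": joint angles; "dq": joint speeds; "tau": joint torques, N m; "tool_pos": TCP position; "orientation": TCP orientation; "force": force on the tool from outside, world axes, zero at the start; "wrist_torque": the same for the moment, N m; "width": finger opening in mm; "grip_force": force on a finger pad.
Only numpy, scipy, OpenCV 4.12 (cv2) and the standard library are available. Lean on these libraries where they do the work, as an engineer would, in place of code of your own. Each camera call takes 0.05 s, during which the arm holds its last target. There are 200 camera calls.

## Working session

There is one attempt and no reset: what is moved stays moved. The work goes in short steps, each a Python script; the robot and the scene stay as the last script left them, time stands still between calls to the robot, and variables do not carry over. Pictures are saved under pics/ and viewed, at most 10 in all, crops included, and the job is handed in when it is done.

```bash
mkdir -p pics; ls; python3 - <<'E'
from station import env, set_gripper, viewer, workorder
import cv2,numpy as np
for n in("top","side"):
    im=viewer.camera(n); cv2.imwrite(f"pics/{n}0.png",im)
    p=viewer.camera_params(n); print(n,{k:(np.round(v,3).tolist()) if not isinstance(v,str) else v for k,v in p.items()})
a=cv2.imread("pics/top0.png");b=cv2.imread("pics/side0.png")
p=viewer.camera_params("wrist");print({k:np.round(v,3).tolist() for k,v in p.items() if not isinstance(v,str)})
print(env.read_state())
E
```

```text
pics
top {'fx': 499.807, 'fy': 499.807, 'cx': 251.339, 'cy': 200.555, 'pose': [[0.0, 0.991, -0.131, 381.46], [-1.0, 0.001, 0.004, 82.061], [0.004, 0.131, 0.991, 1502.064], [0.0, 0.0, 0.0, 1.0]]}
side {'fx': 381.522, 'fy': 381.522, 'cx': 256.538, 'cy': 192.393, 'pose': [[-0.996, 0.055, -0.069, 483.726], [-0.088, -0.568, 0.818, 966.286], [0.006, 0.821, 0.571, 719.447], [0.0, 0.0, 0.0, 1.0]]}
{'fx': 340.881, 'fy': 340.881, 'cx': 252.929, 'cy': 191.641, 'tool_from_camera': [[0.0, 0.952, 0.305, 83.599], [1.0, -0.0, 0.0, 0.268], [0.0, 0.305, -0.952, -81.519], [0.0, 0.0, 0.0, 1.0]]}
{'time_s': 0.1, 'qpos': array([-1.14799347e+00,  4.23745182e-01,  1.63061241e+00,  1.41382372e-05,
        1.08860288e+00, -1.89832769e-02]), 'dq': array([ 0.00100885, -0.00140063, -0.00326456,  0.00077843, -0.00115638,
        0.00071188]), 'tau': array([-1.07766675e-03, -5.45616782e+01, -2.74326181e+01,  6.44026673e-02,
        1.87895430e-02, -2.14724741e-05]), 'tool_pos': array([ 267.09471378, -564.61591721,  301.99182814]), 'orientation': array([ 9.75702657e-01,  2.19097824e-01, -1.31018194e-04, -6.71272562e-04]), 'force': array([ 0.13220135,  0.0054684 , -0.62542862]), 'wrist_torque': array([ 0.0125686 , -0.00896313,  0.012807  ]), 'grip_force': 0.0, 'width': 87.82799515497443}
```

View pics/top0.png

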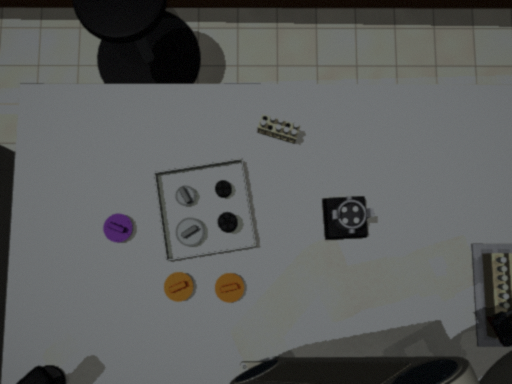

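View pics/side0.png

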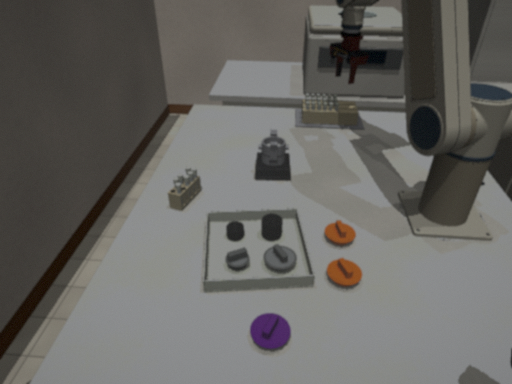

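Top view: candidates are the large grey lid (190,232), the small grey lid (186,196), orange lids (179,287) and (230,288), and a purple lid (118,228). The lid at (190,232) is grey, in the tray and the wider of the two there, so it fits the description. The bucket is at (351,214), with latches left and right of it in the image and the inserts at (223,189) and (228,222). Next I'll go above the bucket (on the way), then the lid, with the wrist camera.

```bash
cat > h.py <<'E'
from station import env, set_gripper, viewer, workorder
import cv2,numpy as np
from scipy.spatial.transform import Rotation as R
def ray(p,pose,uv,z):
    uv=np.atleast_2d(uv).astype(float)
    d=np.c_[(uv[:,0]-p["cx"])/p["fx"],-(uv[:,1]-p["cy"])/p["fy"],-np.ones(len(uv))]@pose[:3,:3].T
    o=pose[:3,3]; return o+d*((z-o[2])/d[:,2])[:,None]
def snap(fn):
    s=env.read_state(); T=np.eye(4);T[:3,:3]=R.from_quat(s["orientation"]).as_matrix();T[:3,3]=s["tool_pos"]
    im=viewer.camera("wrist");cv2.imwrite(f"pics/{fn}.png",im)
    pose=T@np.array(viewer.camera_params("wrist")["tool_from_camera"]);np.save(f"pics/{fn}.npy",pose);return im,pose
def down(yaw): # tool z down, tool y at world angle yaw (+90 from x)
    return (R.from_euler("z",yaw)*R.from_euler("x",np.pi)).as_quat()
def near(yaw,pos):
    """choose yaw or yaw+pi so the last joint stays most central"""
    c=[(abs(q[5]),y) for y in (yaw,yaw+np.pi) for q in [env.ik(pos,down(y))] if q is not None]
    return min(c)[1]
E
python3 - <<'E'
from h import *
p=viewer.camera_params("top");P=np.array(p["pose"])
lid=ray(p,P,(190,232),28)[0];bk=ray(p,P,(351,214),120)[0];print(lid,bk)
y=near(0,[bk[0],bk[1],330]);env.reach([bk[0],bk[1],330],down(y));env.hold(.3);snap("w_b")
y=near(0,[lid[0],lid[1],260]);env.reach([lid[0],lid[1],260],down(y));env.hold(.3);snap("w_l")
print(env.read_state()["time_s"])
a=cv2.imread("pics/w_b.png");b=cv2.imread("pics/w_l.png")
E
```

```text
[482.49535816 256.79693014  28.        ] [ 526.61993181 -200.90880767  120.        ]
4.4167
```

View pics/w_b.png

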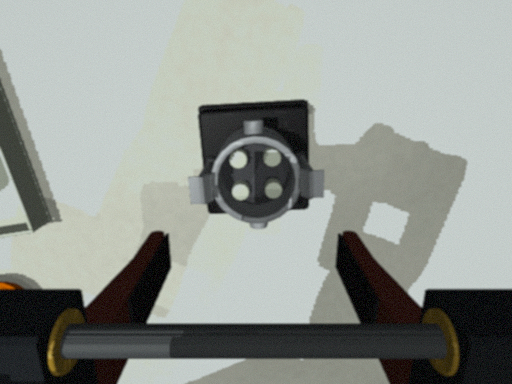

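View pics/w_l.png

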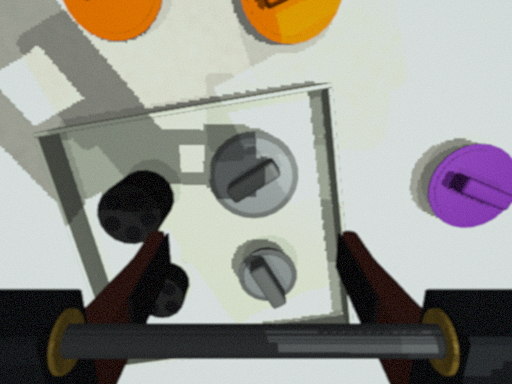

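The wrist-over-bucket picture shows the mouth at (255,180) and latches at (203,188) and (314,183). In the wrist-over-lid picture the large grey lid is at (254,174) with its handle from (232,190) to (275,168). The small lid is at (267,275). I'll enlarge both targets to confirm and to outline the edges.

```bash
python3 - <<'E'
import cv2,numpy as np
a=cv2.imread("pics/w_b.png")[115:240,183:333];b=cv2.imread("pics/w_l.png")[120:225,200:310]
A=cv2.resize(a,(480,400),interpolation=cv2.INTER_CUBIC);A=cv2.resize(a,None,fx=2.6,fy=2.6,interpolation=cv2.INTER_CUBIC)
B=cv2.resize(b,None,fx=3.6,fy=3.6,interpolation=cv2.INTER_CUBIC)
h=max(len(A),len(B));c=np.zeros((h,A.shape[1]+B.shape[1],3),np.uint8);c[:len(A),:A.shape[1]]=A;c[:len(B),A.shape[1]:]=B
c=cv2.convertScaleAbs(c,alpha=1.3)
cv2.imwrite("pics/crop.png",c);print(c.shape,A.shape)
E
```

```text
(378, 786, 3) (325, 390, 3)
```

View pics/crop.png

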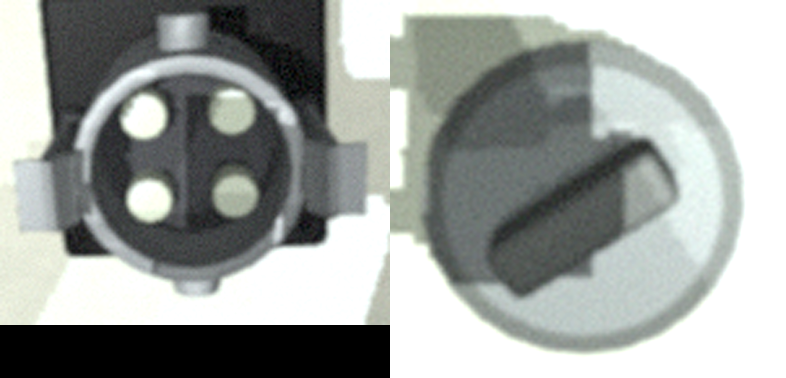

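The crop confirms it: the left half shows the bucket mouth with its latches left and right. The right half shows the large grey lid, 87 px across (about 86 mm), against about 57 px for the small lid. Now I'll grasp it.

```bash
python3 - <<'E'
from h import *
p=viewer.camera_params("wrist")
Pl=np.load("pics/w_l.npy");Pb=np.load("pics/w_b.npy")
cl=lambda x,y:(200+(x-390)/3.6,120+y/3.6)
cb=lambda x,y:(183+x/2.6,115+y/2.6)
ex=ray(p,Pl,[cl(430,195),cl(743,195),cl(586,42),cl(586,352)],27);print(ex)
lid=np.array([ex[:2].mean(0),ex[2:].mean(0)]);print("lid",lid,np.linalg.norm(ex[0]-ex[1]),np.linalg.norm(ex[2]-ex[3]))
lid=lid.mean(0)
e=ray(p,Pl,[cl(525,295),cl(678,200),cl(490,245),cl(645,140)],48)
d=e[1]-e[0]+e[3]-e[2];yaw=np.arctan2(d[1],d[0]);print("handle",e.mean(0),yaw)
o=ray(p,Pb,[cb(77,170),cb(305,170),cb(191,55),cb(191,283)],120)
i=ray(p,Pb,[cb(92,170),cb(292,170),cb(191,76),cb(191,265)],120)
for q in(o,i):print("bk",q[:2].mean(0),q[2:].mean(0),np.linalg.norm(q[0]-q[1]),np.linalg.norm(q[2]-q[3]))
b=(o.mean(0)+i.mean(0))/2
L=ray(p,Pb,[cb(50,195),cb(335,180)],135);bd=L[0]-L[1];byaw=np.arctan2(bd[1],bd[0])-np.pi/2;print("bucket",b,byaw)
np.save("est.npy",[lid[0],lid[1],yaw,b[0],b[1],byaw])
up=[lid[0],lid[1],170.]
y=near(yaw,up);print("tool yaw",y)
env.reach(up,down(y));set_gripper(44);env.hold(.2);snap("w_pre")
s=env.read_state();print(s["time_s"],s["tool_pos"])
E
```

```text
[[480.91277394 216.11458511  27.        ]
 [480.97628321 298.98587045  27.        ]
 [440.68077167 257.39406553  27.        ]
 [525.68041251 257.44415723  27.        ]]
lid [[480.94452858 257.55022778  27.        ]
 [483.18059209 257.41911138  27.        ]] 82.87130968487314 84.9996555970665
handle [482.03818007 256.73928412  48.        ] 2.1638115088999044
bk [ 527.28510336 -205.1267295   120.        ] [ 525.9869999  -205.12965487  120.        ] 77.90638100344401 81.03388859739154
bk [ 527.2848199  -205.46839801  120.        ] [ 525.97039609 -205.12969374  120.        ] 68.3389341797435 67.21003216775777
bucket [ 526.63182982 -205.21361903  120.        ] 0.05416256691737309
tool yaw 2.1638115088999044
6.425 [482.09498712 257.50299426 170.02262267]
```

View pics/w_pre.png

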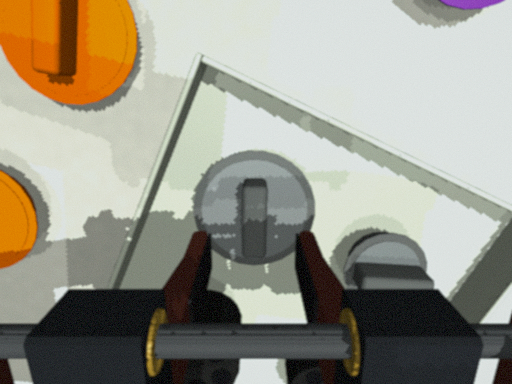

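The handle is upright in the image at (254,217), midway between the fingertips at (203,235) and (306,235). Yaw and position are good, so I'll go down and grip. Then I'll lift, and look at the bucket again on the way because the two views differ by 4 mm in y.

```bash
python3 - <<'E'
from h import *
lx,ly,yaw,bx,by,byaw=np.load("est.npy")
hit=env.move_l([lx,ly,111.],rate=80,f_stop=8);s=env.read_state();print(hit,s["tool_pos"],s["force"])
set_gripper(5);s=env.read_state();print("grip",s["width"],s["grip_force"],s["time_s"])
env.move_l([lx,ly,260.],rate=150);s=env.read_state();print("lift",s["width"],s["grip_force"],s["force"])
pos=[bx,by,340.]
y=near(byaw,pos);env.reach(pos,down(y));env.hold(.3)
im,_=snap("w_over");t=viewer.camera("top");cv2.imwrite("pics/top1.png",t)
s=env.read_state();print(s["time_s"],s["tool_pos"],s["width"],s["force"],y)
t=cv2.imread("pics/top0.png")[180:250,311:391]
a=cv2.resize(t,None,fx=5,fy=5,interpolation=cv2.INTER_CUBIC)
c=np.zeros((384,800,3),np.uint8);c[:350,:400]=a[:,:400];c[:300,400:]=cv2.resize(im,(400,300));cv2.imwrite("pics/c2.png",cv2.convertScaleAbs(c,alpha=1.4))
E
```

```text
False [482.27233769 257.61532277 111.14483251] [-0.45089478  1.61376551  0.21260169]
grip 15.440666653696935 29.994275271892548 7.8583
lift 16.16085678477751 29.991285502910614 [-0.54472247 -0.03521362 -1.60676881]
11.125 [ 526.73714972 -204.91807435  339.98347585] 15.983766968086934 [-0.50000592  0.32862717 -1.88089538] 0.05416256691737309
```

View pics/c2.png

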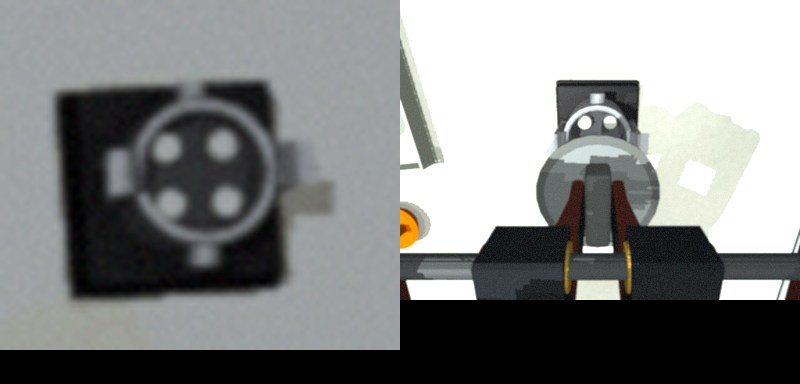

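The lid hangs straight in the fingers above the bucket. The top view gives the mouth centre at y ≈ -203. The wrist view, corrected by the fingertip midpoint, gives -203.9, so I use -203.6. Next I lower with force guards.

```bash
python3 - <<'E'
from h import *
bx,by=526.6,-203.6
def go(z,rate,f):
    h=env.move_l([bx,by,float(z)],rate=rate,f_stop=f);s=env.read_state()
    print(z,h,np.round(s["tool_pos"],2),np.round(s["force"],1),np.round(s["wrist_torque"],2),round(s["width"],2),round(s["time_s"],2));return h
go(240,120,10) or go(223,25,8)
E
```

```text
240 False [ 527.03 -203.78  240.65] [ 0.2  0.1 -2.3] [-0.01  0.06 -0.03] 15.9 12.11
223 False [ 526.62 -203.6   222.97] [-0.5 -0.6 -1.1] [-0.01 -0.    0.02] 15.92 12.94
```

The plug has entered with no side force. Next I press in small steps through the snap.

```bash
python3 - <<'E'
from h import *
bx,by=526.6,-203.6
for z in np.arange(221,200,-1.):
    h=env.move_l([bx,by,z],rate=10,f_stop=40);s=env.read_state();f=s["force"]
    print(z,h,np.round(s["tool_pos"],1),np.round(f,1),np.round(s["wrist_torque"],2),round(s["time_s"],2))
    if h or (z<212 and f[2]>26) or np.hypot(*f[:2])>15: break
snap("w_end")
E
```

```text
221.0 False [ 526.9 -203.8  221.4] [-0.5 -0.7  2.2] [-0.13 -0.03 -0.04] 13.29
220.0 False [ 527.  -203.7  220.5] [ 1.  -0.2  4.9] [-0.01  0.01 -0.02] 13.54
219.0 False [ 527.1 -203.8  219.7] [ 0.3 -0.3  5.9] [-0.02  0.02  0.03] 13.79
218.0 False [ 527.3 -203.8  218.9] [-0.2  0.5  8.5] [0.   0.06 0.01] 14.04
217.0 False [ 527.4 -203.9  218.2] [-0.7 -0.6 10.2] [-0.07  0.08  0.01] 14.29
216.0 False [ 527.6 -204.   217.4] [-1.2  0.4 12. ] [0.03 0.19 0.04] 14.54
215.0 False [ 527.7 -204.   216.6] [-0.3  0.4 12.8] [ 0.06  0.1  -0.03] 14.79
214.0 False [ 527.9 -204.1  215.9] [-0.6 -0.3 13.8] [0.01 0.12 0.02] 15.04
213.0 False [ 528.  -204.   214.7] [ 1.4 -0.8  9.8] [ 0.05 -0.12 -0.  ] 15.29
212.0 False [ 527.1 -203.6  212.1] [ 3.9 -0.8 -0.1] [-0.03 -0.55 -0.01] 15.54
211.0 False [ 525.8 -203.3  210.2] [-0.  -0.9 -1.4] [0.06 0.05 0.03] 15.79
210.0 False [ 526.3 -203.5  209.7] [ 0.5  0.2 -2.4] [ 0.01  0.02 -0.01] 16.04
209.0 False [ 526.5 -203.6  209.3] [-2.9 -0.2  4. ] [ 0.14  0.31 -0.03] 16.29
208.0 False [ 526.5 -203.6  209.3] [-4.9  2.1 14.5] [0.38 0.95 0.02] 16.54
207.0 False [ 526.5 -203.6  209.2] [-9.4  2.5 23.1] [0.61 1.49 0.01] 16.79
206.0 False [ 526.5 -203.6  209.2] [-12.3   4.7  33. ] [0.86 2.05 0.06] 17.04
```

The force rose to 13.8 N, dropped to nearly nothing at the snap, then rose steeply at the rim to 33 N. That matches the description. One check of steadiness and a picture.

```bash
python3 - <<'E'
from h import *
for _ in range(2):
    env.hold(.4);s=env.read_state();print(np.round(s["tool_pos"],1),np.round(s["force"],1),round(s["width"],2),round(s["grip_force"],1))
im,_=snap("w_end2");side=viewer.camera("side")
sc=cv2.resize(side[100:220,220:340],(360,360),interpolation=cv2.INTER_CUBIC)
cv2.imwrite("pics/c3.png",cv2.convertScaleAbs(np.hstack([cv2.resize(im[60:360],(440,360)),sc]),alpha=1.4))
E
```

```text
[ 526.6 -203.6  209.2] [-11.8   4.7  31.2] 16.02 30.0
[ 526.6 -203.6  209.2] [-11.2   4.5  32.4] 15.71 30.0
```

View pics/c3.png

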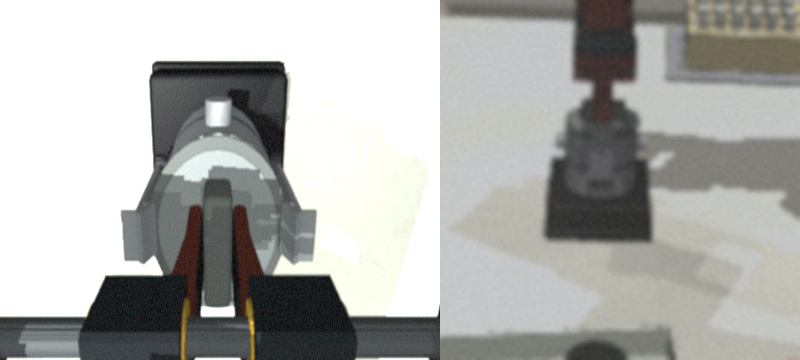

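The picture shows the lid flat on the rim, with both latches symmetric over the flange edge at (140,235) and (298,235). The press holds steady at about 32 N.

```bash
python3 -c "
from station import workorder
print(workorder.sign_off())"
```

```text
the job is handed in; nothing more can be done
None
```

The large lid is on the bucket with both latches snapped over its edge, and I handed the job in with the gripper still pressing it against the rim at about 32 N, roughly 18 s into the 51 s allowed.

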